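Lock a riser's front section with its cam connector

TASK

Slide the loose front section of the instrument riser back against the fixed board until you feel the rubber buffers, then take the flat-bladed driver from its stand, seat it in the slot of the cam disc and turn the disc clockwise until it has drawn the section tight against the board's steel stops. Push, press and turn gently, stop turning when it goes firm, and put the driver back upright in its stand, with the clutter left alone.

Things in the scene. Friction and masses are not known exactly. Their poses are not given: they have to be found in the camera images.
- riser: Fixed grey board with white top, 90 mm deep (x) x 120 wide (y) x 40 high; origin at bench level under the cam disc's axis, x away from the robot. Joint face (towards the robot) at x = -34 mm, back at x = +56. Two aluminium guide rails 12 mm high (y = +-61 to +-65 mm) run from x = -108 to -8 mm beside the section.
- riser_face (a point): Middle of the board's joint face, 20 mm above the bench; axes as the riser's. Two springy, slow-returning rubber buffers stand 4.6 mm out of this face; together they push back with 4 N when touched and 6 N when flush (sliding the section takes 2 to 4 N more).
- cam_slot (a point): Centre of the slot mouth in the top of the steel cam disc (40 mm across, flush with the board's top, 40 mm above the bench); z is the disc's axis, x lies along the slot. Slot 22 mm long, 5.5 wide, 7 deep, mouth slightly chamfered. With the joint at 0, x of the slot points 0.70 rad anticlockwise from the riser's x.
- cam (a joint): Angle of the cam disc, rad; grows clockwise seen from above. At 0 its opening faces the bolt. It catches the barrel head at 0.3 to 0.6 rad if the gap is at most 5.5 mm and draws it in 5 mm per rad; turning takes 0.05 N m free, 0.08 to 0.16 while drawing in. Tight at about 0.6 to 1.35 rad, as the stops are set, where it goes firm (0.2 N m is enough; over 0.25 strains it). It holds where left.
- section: Loose front section, grey block with white top, 50 mm deep (x) x 120 wide (y) x 40 high, 0.35 kg, origin at the centre of its underside, axes as the riser's; it stands on the bench between the rails with 1 mm play either side. A steel bolt (shank 6 mm, upright barrel head 13 mm across, 20 high) sticks 33.5 mm out of its back face at half height into the bore of the board.
- section_face (a point): Point in the middle of the section's back face (towards the board), 20 mm above the bench. Its distance to riser_face along the riser's x is the gap: 10 to 20 mm at the start.
- section_front (a point): Point in the middle of the section's front face (towards the robot), 20 mm above the bench: push here along the riser's +x.
- driver: Flat-bladed driver, 90 g, 108 mm long, standing upright: origin at the blade's tip, z up the shaft to the handle. Blade 18 mm wide along x, 4 mm thick along y, tip tapered to 2 mm in the last 3 mm; shaft 10 mm; collar 34 mm across from z = 46 to 52 mm; black handle 34 mm (x) by 26 mm (y) with flat sides from z = 52 to 104 mm.
- driver_grip (a point): Point on the driver's axis in the handle, 80 mm above the blade's tip: grip across the 26 mm (the driver's y).
- tool_stand: Fixed grey block 70 x 70 x 50 mm, origin at the centre of its underside, with a 25 mm hole through it; the driver hangs in the hole on its collar, tip 4 mm above the bench.
- stand_hole (a point): Centre of the mouth of the stand's hole, 50 mm above the bench.
- marker: Felt marker lying on the bench, 130 x 13 mm, part of the clutter.
- timer: Small white timer, 66 x 62 x 19 mm, lying on the bench, clutter.
- petri_a: Petri dish with lid, 62 mm across, 14 high, clutter.
- petri_b: Second petri dish with lid, 62 mm across, 14 high, clutter.
- vial: Screw-cap vial, 21 mm across, 51 high, clutter.
- flask: Small conical flask, 40 mm across, 81 high, clutter.
- stop_pads (a point): Midpoint between the bearing faces of two steel stop pads (14 mm across, 25 mm either side of the middle) in the joint face, 20 mm above the bench. They stand 0.5 to 3.8 mm proud of riser_face, set differently each time. The section is tight when its back face bears on both.
Mind the look-alikes: they are no part of the job. What is shaped like the driver but blue or purple is not meant.

How it is judged:
By the outcome, as a careful person would: the job done as asked, in the order asked, and still so for the second after the job is handed in, with the robot touching nothing.
It also fails if it takes over 69 s, if anything falls off the work surface, if the arm or the gripper's body presses on something with over 40 N, if the wrist force passes 120 N, or if a joint passes its speed limit or range.

ROBOT

A 6-joint arm with a two-finger parallel gripper is mounted at the origin on a cart in front of the work surface, level with it; the furniture and walls round the work are solid. World frame = base frame: x ahead of the robot, y to its left, z up, the work surface at z = 0. Lengths are in m, angles in rad, forces in N, time in s.
With the tool pointing down it reaches from about 0.3 to 0.775 m from the base axis. Payload 14.6 kg.
Tool frame: the origin (TCP) lies midway between the tips of the shut fingers; the grasp point (between the pads) lies 19 mm behind it (ctrl.tcp_to_grasp is the z of the grasp point in the tool frame, in m); z points along the fingers, y is the line along which they close (so a half turn about z gives the same grasp; the last joint's range is limited). The gripper opens to 94 mm and grips with 3 to 60 N. Pads are 16 mm wide; open, the fingers measure 119 mm over their backs; the gripper's body (75 mm by 177 mm) begins 78 mm behind the grasp point.
Start: joints at [-1.254, 0.3, 1.521, -0, 1.321, -0.067], TCP at [0.206, -0.51, 0.205] pointing down, gripper open.
Joint ranges: [-3.03, 3.03], [-0.79, 2.21], [0.23, 2.52], [-1.04, 4.18], [0, 3.07], [-2.55, 2.55]. Speed limits (rad/s): [2.22, 2.22, 2.57, 3.14, 3.14, 3.14].

INTERFACE

Orientations are given as [roll, pitch, yaw] about the fixed x, y, z axes, in that order (R = Rz(yaw) Ry(pitch) Rx(roll)).
In Python, from station import monitor, camera, ctrl gives the robot as it stands.
- The arm moves only by the tool apply_moves, never from a script. Its argument "plan" is one flat list of numbers, 4 for each row, row after row: the shift along the tool's x, y, z in mm, then the turn about the tool's z in rad. In form: [dx, dy, dz, spin, dx, dy, dz, spin, ...]. A call has 1 to 20 rows; each row shifts and turns the commanded pose from where the row before left it, along the tool's axes as they then stand; what a row does not reach is not made up. A row lasts 1/10 s, in which the tool goes at most 50 mm and 8.59 degrees, less where a joint would pass 70% of its speed; a pose out of reach is approached as far as the arm can. A call is refused whole if a number of a shift passes 50 or a number of a turn 0.15, either way. A call with a gripper value outside its range is refused whole. "hand" is the gripper command: -1 is shut, 1 is fully open, values between are in proportion, set as the call begins (left out, the last holds). The fingers move at their own pace and stop on an object; "squeeze" is the grip in N (left out, the last holds). Time passes only in rows, so rows that do not move let the fingers close. It gives the time, the measured TCP pose, the force, the opening and the grip force at its end, in the units of the state.
- monitor.get_obs(): the state, without advancing time (a new reading comes with each control period).
- camera(name): name is "side" or "top"; returns a dict with "image" (384x512x3 uint8, red, green, blue), "range_z" (384x512 float32, m along the optical axis (not along the pixel's ray), 0 where there is no reading), "mtx" (3x3 intrinsics, pixels), "rvec" (rotation vector, rad) and "tvec" (3), from world to camera coordinates, as OpenCV has them. Camera axes: x right, y down, z forward; pixel columns grow to the right and rows downward; lengths in m; the calibration is good to about 2 mm. A picture is of the moment at which its call begins.
- ctrl.hand_in(): hands the job in; it is judged then, once.
The state is a dict: "time_s": time; "qpos": joint angles; "joint_vel": joint speeds; "tau": joint torques, N m; "ee_pos": TCP position; "eef_rot": TCP orientation; "force": force on the tool from outside, world axes, zero at the start; "moment": the same for the moment, N m; "grip_width": finger opening in m; "grip_force": force on a finger pad.
Only numpy, scipy, OpenCV 4.12 (cv2) and the standard library are available. Lean on these libraries where they do the work, as an engineer would, in place of code of your own. Each camera call takes 0.05 s, during which the arm holds its last target. There are 200 camera calls.

## Working session

There is one attempt and no reset: what is moved stays moved. The work goes in short steps, Python scripts to look and compute and a tool call to move; the robot and the scene stay as the last step left them, time stands still between calls to the robot, and variables do not carry over. Pictures are saved under pics/ and viewed, at most 10 in all, crops included, and the job is handed in when it is done.

Besides the shell and the picture viewer there is one more tool, called after "Emit:" as name(argument=value, ...) on one line, values as JSON. apply_moves: Moves the arm, as the interface text tells. Its arguments: {"type":"object","properties":{"plan":{"type":"array","items":{"type":"number"}},"hand":{"type":"number"},"squeeze":{"type":"number"}},"required":["plan"]}

```bash
ls; mkdir -p pics; cat > h.py <<'E'
import numpy as np,cv2
from station import monitor,camera,ctrl
def cam(n):
    c=camera(n); c['R']=cv2.Rodrigues(np.array(c['rvec'],float))[0]; c['t']=np.array(c['tvec'],float).ravel(); c['K']=np.array(c['mtx'],float); return c
def plane(c,uv,z):
    uv=np.atleast_2d(uv).astype(float)
    d=np.c_[uv,np.ones(len(uv))]@np.linalg.inv(c['K']).T@c['R']; o=-c['R'].T@c['t']
    return o+d*((z-o[2])/d[:,2])[:,None]
def proj(c,P):
    p=np.atleast_2d(P)@c['R'].T+c['t']; p=p@c['K'].T; return p[:,:2]/p[:,2:]
def save(c,n,crop=None,s=1):
    im=c['image'][:,:,::-1]
    if crop: im=im[crop[1]:crop[3],crop[0]:crop[2]]
    cv2.imwrite('pics/'+n,cv2.resize(im,None,fx=s,fy=s,interpolation=cv2.INTER_CUBIC))
def cloud(c):
    z=c['range_z'];v,u=np.mgrid[:z.shape[0],:z.shape[1]]
    p=np.stack([u,v,np.ones_like(u)],-1)@np.linalg.inv(c['K']).T*z[...,None]
    w=(p-c['t'])@c['R']; w[z==0]=np.nan; return w
E
python3 - <<'E'
from h import *
o=monitor.get_obs();print(o)
t=cam('top');s=cam('side');save(t,'t0.png',None,1.5);save(s,'s0.png',None,1.5)
for c in(t,s):print(-c['R'].T@c['t'],c['K'][0,0], c['R'][2])
print(ctrl.tcp_to_grasp)
E
```

```text
pics
{'time_s': 0.0, 'qpos': array([-1.25356331e+00,  3.00468450e-01,  1.52156805e+00, -2.93924490e-05,
        1.32067934e+00, -6.66395865e-02]), 'joint_vel': array([ 3.50876788e-04,  1.40490200e-03, -1.51929437e-04, -1.77102358e-03,
        4.47490874e-05,  2.27315332e-04]), 'tau': array([-5.46589145e-04, -5.31802046e+01, -3.52736986e+01,  7.07854866e-02,
        2.43411813e-02, -9.38010339e-05]), 'ee_pos': array([ 0.20587368, -0.50974332,  0.20489329]), 'eef_rot': array([-3.14047006e+00, -4.63869675e-05,  3.83879864e-01]), 'force': array([ 0.49627595,  1.06253186, -0.09274053]), 'moment': array([-0.02958337, -0.00374402, -0.03325912]), 'grip_force': 0.0, 'grip_width': 0.09384978920335477}
[ 0.31623311 -0.13388981  1.20954853] 488.42620116128757 [ 1.70770582e-01 -3.84845252e-04 -9.85310743e-01]
[ 0.50240507 -1.10579132  0.77999964] 451.7008460575821 [ 0.02475583  0.81647957 -0.57684336]
-0.0188
```

View pics/t0.png

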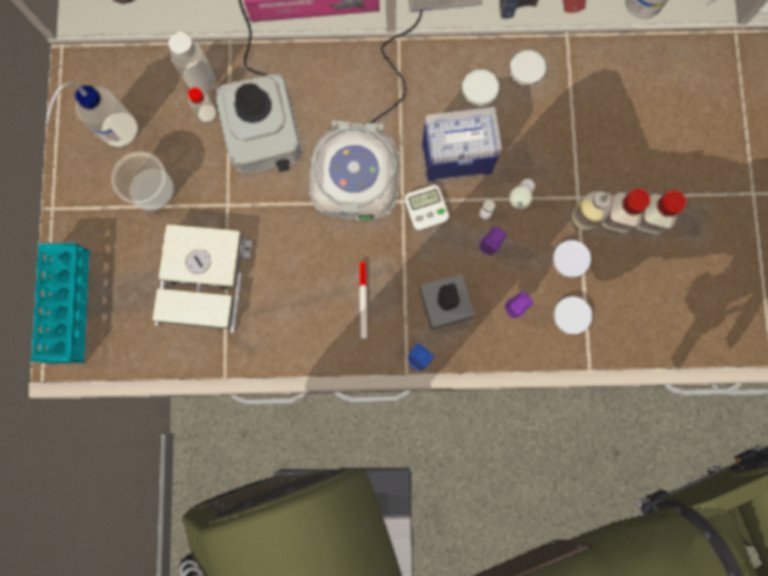

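View pics/s0.png

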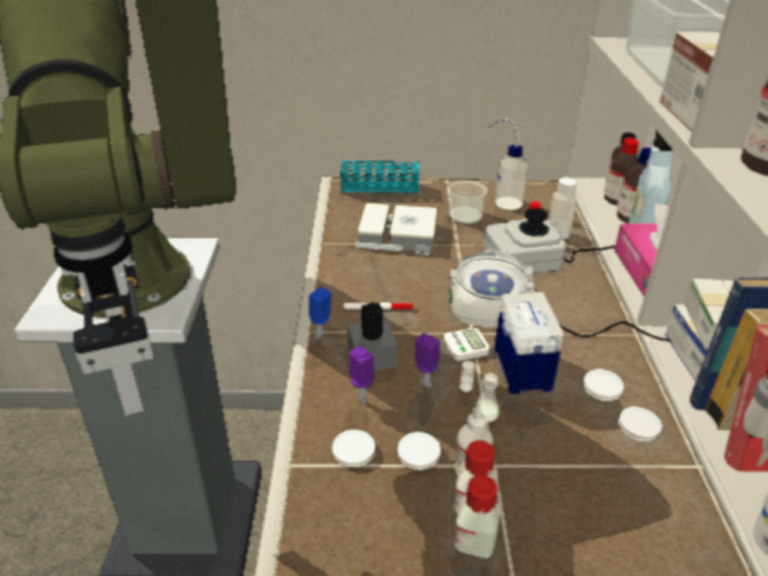

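Top view, full-resolution pixels (displayed px / 1.5):
- Board at about (133,170), with the cam disc at (132,174).
- Section at (128,206).
- Stand at (298,201), holding the black driver at (299,198).

What could be taken for the driver:
- Blue driver at (280,238).
- Purple drivers at (329,160) and (346,203).
- Black knobs on the stirrer at (169,69).

I choose the black one in the grey stand.

```bash
cat > meas.py <<'E'
from h import *
import sys
def quad(mask,c,z,name):
    n,_=cv2.findContours(mask.astype(np.uint8),cv2.RETR_EXTERNAL,cv2.CHAIN_APPROX_NONE),0
    k=max(n[0],key=cv2.contourArea)
    P=plane(c,k[:,0,:],z)[:,:2]*1000
    r=cv2.minAreaRect(P.astype(np.float32)); print(name,np.round(r[0],1),np.round(r[1],1),round(r[2],2)); return r,k
if __name__=='__main__':
    t=cam('top');s=cam('side')
    im=t['image'].astype(int);W=cloud(t)
    hsv=cv2.cvtColor(t['image'],cv2.COLOR_RGB2HSV)
    box=lambda x0,y0,x1,y1:(np.arange(512)[None]>=x0)&(np.arange(512)[None]<x1)&(np.arange(384)[:,None]>=y0)&(np.arange(384)[:,None]<y1)
    wh=(im.min(2)>165)
    print('z riser',np.nanmedian(W[165:170,112:120,2]),'sec',np.nanmedian(W[202:208,115:140,2]))
    quad(wh&box(98,145,162,192),t,.04,'riser'); quad(wh&box(98,192,162,222),t,.04,'section')
    dk=(im.max(2)<55)&box(280,180,318,222); r,k=quad(dk,t,.108,'handle')
    print('handle z',np.nanmin(W[dk][:,2]),np.nanmax(W[dk][:,2]))
    st=(hsv[...,1]<60)&(im.max(2)<150)&box(270,175,325,225); quad(st,t,.05,'stand')
    a=cv2.resize(t['image'][135:230,95:170],None,fx=5,fy=5,interpolation=2);b=cv2.resize(t['image'][175:225,272:322],(475,475),interpolation=2)
    cv2.imwrite('pics/crop1.png',cv2.resize(np.hstack([a,b])[:,:,::-1] if a.shape[0]==b.shape[0] else a,(int((a.shape[1]+475)*.94),446)))
    dk=(s['image'].max(2)<45)&box(235,198,262,232); v,u=np.nonzero(dk); print('side dark',u.min(),u.max(),v.min(),v.max(),u.mean())
E
python3 meas.py
```

```text
z riser 0.039025267953423114 sec 0.039071432663175296
riser [573.8 174.9] [120.1  91.1] 83.56
section [487.5 184.2] [119.6  52. ] 83.41
handle [ 484.8 -222.9] [34.  28.9] 11.85
handle z 0.05521665629620272 0.1147131511441502
stand [ 486.5 -226.1] [76.  73.5] 14.64
side dark 241 254 203 226 247.5608108108108
```

View pics/crop1.png

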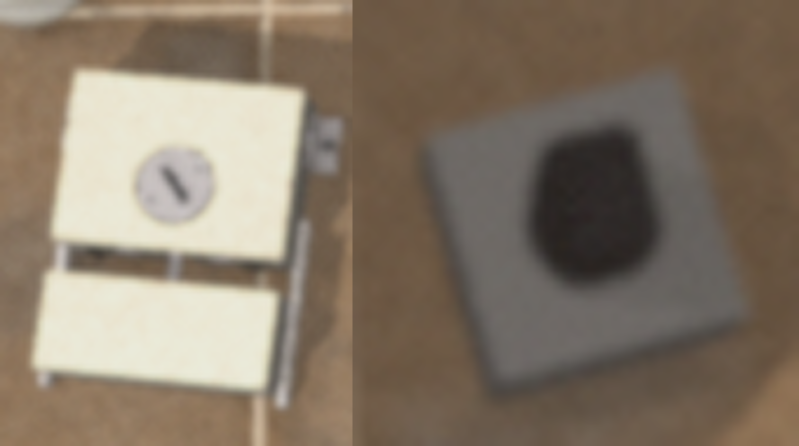

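The crop shows the black handle in the grey stand at about (298,198) in full-res top pixels. The disc slot is at about (132,174) and there is a visible gap between section and board. The board's yaw is about -0.112 rad, and the gap is about 17 mm.

```bash
cat > go.py <<'E'
import sys,numpy as np
from station import monitor
from scipy.spatial.transform import Rotation as R
# go.py x y z yaw : remaining shift in tool axes (mm) and spin
def rel(x,y,z,yaw):
    o=monitor.get_obs();r=R.from_euler('xyz',o['eef_rot']);p=np.array(o['ee_pos'])*1000
    d=r.inv().apply(np.array([x,y,z])-p); s=-(yaw-o['eef_rot'][2]); 
    s=(s+np.pi)%(2*np.pi)-np.pi
    print('t',round(o['time_s'],2),'p',p.round(1),'rpy',np.round(o['eef_rot'],4),'d',d.round(1),'|d|',round(np.linalg.norm(d),1),'spin',round(s,3),'F',np.round(o['force'],1),'M',np.round(o['moment'],2),'q',np.round(o['qpos'],2))
if __name__=='__main__': rel(*map(float,sys.argv[1:5]))
E
python3 go.py 425 191 205 3.03
python3 - <<'E'
from meas import *
t=cam('top');im=t['image'].astype(int)
hs=cv2.cvtColor(t['image'],cv2.COLOR_RGB2HSV)
sub=np.zeros((384,512),bool);sub[160:188,118:148]=True
m=(hs[...,1]<32)&sub;r,k=quad(m,t,.04,'disc')
sl=(im.max(2)<115)&sub;r,k=quad(sl,t,.04,'slot')
W=cloud(t);sub[:]=0;sub[180:222,280:318]=1
h=(W[...,2]>.098)&sub&(im.max(2)<80);quad(h,t,.108,'top')
v,u=np.nonzero(h);print(u.mean(),v.mean(),plane(t,[u.mean(),v.mean()],.108),np.nanmean(W[h],0))
E
```

```text
t 0.2 p [ 205.9 -509.9  205.1] rpy [-3.141  -0.      0.3838] d [ 4.656e+02 -5.678e+02  5.000e-01] |d| 734.3 spin -2.646 F [ 0.1 -0.5 -0. ] M [ 0.02 -0.01 -0.  ] q [-1.25  0.3   1.52 -0.    1.32 -0.07]
disc [564.  174.3] [74.  67.4] 88.8
slot [558.9 172.8] [2.5 0. ] -178.64
top [ 487.  -224.9] [34.  26.3] 12.93
298.9573170731707 196.95731707317074 [[ 0.48683662 -0.22517164  0.108     ]] [ 0.48688868 -0.22519282  0.10772615]
```

Emit:
apply_moves(plan=[25.9,-31.5,0,0,25.9,-31.5,0,0,25.9,-31.5,0,0,25.9,-31.5,0,0,25.9,-31.5,0,0,25.9,-31.5,0,0,25.9,-31.5,0,0,25.9,-31.5,0,0,25.9,-31.5,0,0,25.9,-31.5,0,0,25.9,-31.5,0,0,25.9,-31.5,0,0,25.9,-31.5,0,0,25.9,-31.5,0,0,25.9,-31.5,0,0,25.9,-31.5,0,0,25.9,-31.5,0,0,25.9,-31.5,0,0], hand=-1, squeeze=20)

```text
time_s: 2.05
ee_pos: [0.4261, 0.1922, 0.2054]
eef_rot: [3.142, -0.0, 0.384]
force: [0.3, -0.7, 0.7]
grip_width: 0.0004
grip_force: 0.0
```

Emit:
apply_moves(plan=[0,0,5,-0.147,0,0,5,-0.147,0,0,5,-0.147,0,0,5,-0.147,0,0,5,-0.147,0,0,5,-0.147,0,0,5,-0.147,0,0,5,-0.147,0,0,5,-0.147,0,0,5,-0.147,0,0,5,-0.147,0,0,5,-0.147,0,0,5,-0.147,0,0,5,-0.147,0,0,5,-0.147,0,0,5,-0.147,0,0,5,-0.147,0,0,5,-0.147])

```text
time_s: 3.85
ee_pos: [0.4259, 0.1903, 0.1152]
eef_rot: [-3.142, -0.0, 3.036]
force: [0.8, 0.6, -0.6]
grip_width: 0.0005
grip_force: 0.0
```

```bash
python3 go.py 425 191 13 3.03
```

```text
t 3.85 p [425.9 190.3 115.2] rpy [-3.1416e+00 -1.0000e-04  3.0359e+00] d [  0.9   0.6 102.2] |d| 102.2 spin 0.006 F [ 0.8  0.6 -0.6] M [ 0.08 -0.13  0.01] q [ 0.34  0.22  1.85  0.    1.07 -1.12]
```

Emit:
apply_moves(plan=[0,0,30,0,0,0,30,0,0,0,25,0,0,0,15,0,0,0,2,0,-8,0,0,0,-8,0,0,0,-5,0,0,0,-2,0,0,0,-1,0,0,0,-1,0,0,0,-1,0,0,0,-1,0,0,0,-1,0,0,0,-1,0,0,0])

```text
time_s: 5.35
ee_pos: [0.4543, 0.1871, 0.0134]
eef_rot: [-3.141, -0.001, 3.03]
force: [-5.4, -0.2, 4.4]
grip_width: 0.0006
grip_force: 2.4
```

Emit:
apply_moves(plan=[-1,0,0,0,-1,0,0,0,-1,0,0,0,-1,0,0,0])

```text
time_s: 5.75
ee_pos: [0.4588, 0.1866, 0.0134]
eef_rot: [-3.142, -0.0, 3.03]
force: [-3.5, -0.8, 1.7]
grip_width: 0.0005
grip_force: 1.8
```

Emit:
apply_moves(plan=[-1,0,0,0,-1,0,0,0,-1,0,0,0])

```text
time_s: 6.05
ee_pos: [0.4618, 0.1863, 0.0134]
eef_rot: [3.142, 0.0, 3.03]
force: [-2.8, 0.1, 0.4]
grip_width: 0.0006
grip_force: 1.5
```

Emit:
apply_moves(plan=[-1,0,0,0,-1,0,0,0])

```text
time_s: 6.25
ee_pos: [0.4638, 0.1861, 0.0134]
eef_rot: [3.142, 0.0, 3.03]
force: [-3.0, 1.0, 0.7]
grip_width: 0.0005
grip_force: 1.4
```

Emit:
apply_moves(plan=[-0.7,0,0,0,-0.7,0,0,0])

```text
time_s: 6.45
ee_pos: [0.4651, 0.1859, 0.0134]
eef_rot: [-3.142, -0.0, 3.03]
force: [-2.3, 1.3, -0.2]
grip_width: 0.0005
grip_force: 1.3
```

Emit:
apply_moves(plan=[-0.6,0,0,0,-0.6,0,0,0])

```text
time_s: 6.65
ee_pos: [0.4663, 0.1858, 0.0134]
eef_rot: [-3.142, 0.0, 3.03]
force: [-1.8, -0.3, 0.5]
grip_width: 0.0003
grip_force: 1.1
```

Emit:
apply_moves(plan=[-0.6,0,0,0,0,0,0,0])

```text
time_s: 6.85
ee_pos: [0.4665, 0.1858, 0.0134]
eef_rot: [-3.141, -0.001, 3.03]
force: [-6.1, 1.8, 1.5]
grip_width: 0.0004
grip_force: 2.8
```

Emit:
apply_moves(plan=[-0.4,0,0,0,0,0,0,0])

```text
time_s: 7.05
ee_pos: [0.4665, 0.1858, 0.0134]
eef_rot: [-3.141, -0.002, 3.03]
force: [-8.7, 1.0, 5.8]
grip_width: 0.0007
grip_force: 4.3
```

Emit:
apply_moves(plan=[-0.4,0,0,0,0,0,0,0])

```text
time_s: 7.25
ee_pos: [0.4668, 0.1857, 0.0134]
eef_rot: [-3.141, -0.002, 3.03]
force: [-9.9, 1.4, 6.0]
grip_width: 0.0008
grip_force: 5.0
```

Emit:
apply_moves(plan=[0,0,0,0,0,0,0,0,0,0,0,0])

```text
time_s: 7.55
ee_pos: [0.4668, 0.1857, 0.0134]
eef_rot: [-3.141, -0.002, 3.03]
force: [-9.6, 1.7, 6.1]
grip_width: 0.0005
grip_force: 5.0
```

Emit:
apply_moves(plan=[2,0,0,0,10,0,0,0,20,0,-10,0,0,0,-40,0,0,0,-40,0,0,0,-40,0,0,0,-20,0])

```text
time_s: 8.25
ee_pos: [0.4364, 0.1896, 0.1668]
eef_rot: [3.14, 0.004, 3.03]
force: [-0.6, 0.4, -0.3]
grip_width: 0.0001
grip_force: 0.0
```

```bash
python3 go.py 487 -225 160 3.368
```

```text
t 8.25 p [436.4 189.6 166.8] rpy [3.1396 0.0044 3.0299] d [ -96.5 -406.3    6.5] |d| 417.7 spin -0.338 F [-0.6  0.4 -0.3] M [ 0.05 -0.17 -0.02] q [ 0.33  0.17  1.78 -0.    1.19 -1.13]
```

Emit:
apply_moves(plan=[-8.8,-36.9,0.5,0,-8.8,-36.9,0.5,0,-8.8,-36.9,0.5,0,-8.8,-36.9,0.5,0,-8.8,-36.9,0.5,0,-8.8,-36.9,0.5,0,-8.8,-36.9,0.5,0,-8.8,-36.9,0.5,0,-8.8,-36.9,0.5,0,-8.8,-36.9,0.5,0,-8.8,-36.9,0.5,0,0,0,0,-0.11,0,0,0,-0.11,0,0,0,-0.118,0,0,0,0], hand=0.3)

```text
time_s: 9.75
ee_pos: [0.4866, -0.2248, 0.1579]
eef_rot: [-3.141, 0.0, -2.914]
force: [-0.4, -1.0, 0.7]
grip_width: 0.0609
grip_force: 0.0
```

```bash
python3 go.py 487 -225.3 65 3.368; python3 - <<'E'
from h import *
t=cam('top');s=cam('side')
a=cv2.resize(t['image'][140:230,95:170],(400,480),interpolation=2);b=cv2.resize(s['image'][125:172,230:300],(400,480),interpolation=2)
cv2.imwrite('pics/gap1.png',np.hstack([a,b])[:,:,::-1])
# profile of brightness along riser x, at several y, z=.04
ux=np.array([.9937,-.112]);uy=np.array([.112,.9937]);c0=np.array([562.9,176.1])
g=cv2.cvtColor(t['image'],cv2.COLOR_RGB2GRAY).astype(np.float32)
xs=np.arange(-110,66,1.)
prof=[]
for y in list(range(-50,-8,4))+list(range(12,52,4)):
    P=(c0+xs[:,None]*ux+y*uy)/1000; uv=proj(t,np.c_[P,np.full(len(P),.04)]).astype(np.float32)
    prof.append(cv2.remap(g,uv[:,0],uv[:,1],1).ravel())
p=np.mean(prof,0);i=xs<-25;j=(xs>-60)&i
print(dict(zip(xs[j].astype(int),p[j].astype(int))))
d=np.abs(np.diff(p));print([(int(x),int(v)) for x,v in zip(xs,np.diff(p)) if abs(v)>8])
E
```

```text
t 9.75 p [ 486.6 -224.8  157.9] rpy [-3.1413e+00  2.0000e-04 -2.9136e+00] d [-0.3 -0.6 92.9] |d| 92.9 spin 0.002 F [-0.4 -1.   0.7] M [ 0.09 -0.14  0.02] q [-0.5   0.31  1.62 -0.    1.21 -2.3 ]
{np.int64(-59): np.int64(235), np.int64(-58): np.int64(235), np.int64(-57): np.int64(235), np.int64(-56): np.int64(235), np.int64(-55): np.int64(235), np.int64(-54): np.int64(235), np.int64(-53): np.int64(235), np.int64(-52): np.int64(235), np.int64(-51): np.int64(235), np.int64(-50): np.int64(236), np.int64(-49): np.int64(236), np.int64(-48): np.int64(236), np.int64(-47): np.int64(236), np.int64(-46): np.int64(235), np.int64(-45): np.int64(235), np.int64(-44): np.int64(235), np.int64(-43): np.int64(234), np.int64(-42): np.int64(232), np.int64(-41): np.int64(227), np.int64(-40): np.int64(218), np.int64(-39): np.int64(205), np.int64(-38): np.int64(189), np.int64(-37): np.int64(174), np.int64(-36): np.int64(169), np.int64(-35): np.int64(179), np.int64(-34): np.int64(194), np.int64(-33): np.int64(209), np.int64(-32): np.int64(221), np.int64(-31): np.int64(229), np.int64(-30): np.int64(232), np.int64(-29): np.int64(234), np.int64(-28): np.int64(234), np.int64(-27): np.int64(235), np.int64(-26): np.int64(235)}
[(-92, 12), (-91, 18), (-90, 22), (-89, 19), (-88, 13), (-87, 8), (-41, -9), (-40, -12), (-39, -15), (-38, -14), (-36, 9), (-35, 15), (-34, 15), (-33, 11), (54, -10), (55, -15), (56, -20), (57, -22), (58, -19), (59, -13), (60, -8)]
```

View pics/gap1.png

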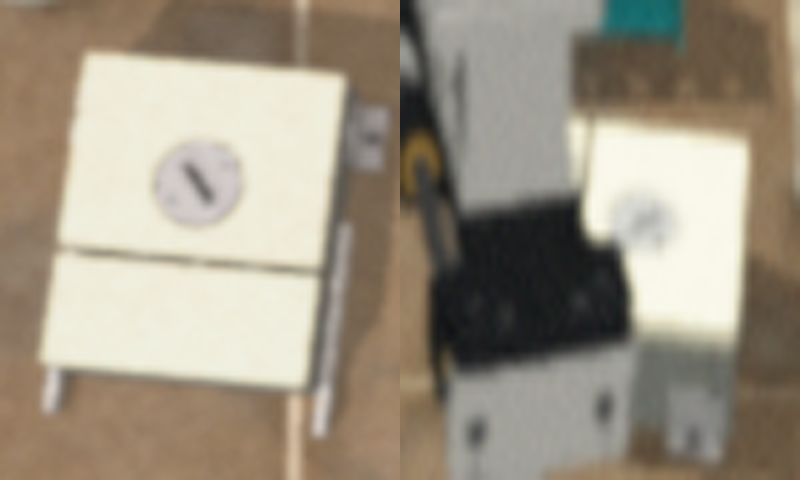

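The picture shows the section now close to the board with a thin dark line between them (crop row ~255). I'll quantify the gap in the same way as at the start.

```bash
cat > gap.py <<'E'
from h import *
t=cam('top');im=t['image'].min(2)
m=np.zeros(im.shape,np.uint8);m[145:222,98:162]=im[145:222,98:162]>165
k=max(cv2.findContours(m,0,1)[0],key=cv2.contourArea)
n=[q for q in cv2.findContours(m,0,1)[0] if cv2.contourArea(q)>100]
for q in n:
    r=cv2.minAreaRect((plane(t,q[:,0],.04)[:,:2]*1000).astype(np.float32));print('blob',np.round(r[0],1),np.round(r[1],1),round(r[2],2))
P=np.vstack([plane(t,q[:,0],.04)[:,:2] for q in n])*1000
r=cv2.minAreaRect(P.astype(np.float32));print('all',r)
E
python3 gap.py
```

```text
blob [538.3 179.1] [121.7 162.8] 83.88
all ((538.2647094726562, 179.0707550048828), (121.7392578125, 162.84840393066406), 83.87635803222656)
```

Emit:
apply_moves(plan=[-0.3,-0.5,30,0,0,0,30,0,0,0,20,0,0,0,10,0,0,0,3,0,0,0,0,0])

```text
time_s: 10.5
ee_pos: [0.4874, -0.2254, 0.0654]
eef_rot: [-3.141, 0.0, -2.916]
force: [-0.1, -0.2, 0.3]
grip_width: 0.0611
grip_force: 0.0
```

Emit:
apply_moves(plan=[0,0,0,0,0,0,0,0,0,0,0,0,0,0,0,0,0,0,0,0,0,0,0,0], hand=-1, squeeze=35)

```text
time_s: 11.1
ee_pos: [0.4873, -0.2254, 0.0651]
eef_rot: [-3.141, 0.0, -2.915]
force: [-0.7, -0.6, 2.3]
grip_width: 0.026
grip_force: 35.0
```

```bash
python3 go.py 487 -225.3 65 3.368
```

```text
t 11.1 p [ 487.3 -225.4   65.1] rpy [-3.1414e+00  2.0000e-04 -2.9154e+00] d [0.2 0.2 0.1] |d| 0.3 spin -0.0 F [-0.7 -0.6  2.3] M [ 0.14 -0.07  0.02] q [-0.5   0.43  1.7   0.    1.01 -2.3 ]
```

Emit:
apply_moves(plan=[0,0,-5,0,0,0,-15,0,0,0,-30,0,0,0,-30,0,0,0,-15,0,0,0,0,0])

```text
time_s: 11.7
ee_pos: [0.4879, -0.2257, 0.1622]
eef_rot: [-3.139, 0.003, -2.915]
force: [-0.1, 0.0, -1.3]
grip_width: 0.0258
grip_force: 35.0
```

```bash
python3 go.py 562 176 160 3.73; python3 - <<'E'
from h import *
t=cam('top');s=cam('side');save(s,'s2.png',(195,120,320,240),6)
print(plane(t,[132.1,174.3],.04)*1000)
# slot via darkness-weighted moments
g=t['image'].min(2)[165:185,122:144].astype(float); v,u=np.mgrid[165:185,122:144]
big=cv2.resize(t['image'][160:190,116:150],None,fx=8,fy=8,interpolation=2)
gg=cv2.cvtColor(big,cv2.COLOR_RGB2GRAY); print(np.percentile(gg,[0,1,5,20,50]))
m=((gg<125)).astype(np.uint8)
for k in cv2.findContours(m,0,1)[0]:
    if cv2.contourArea(k)>60:
        uv=(k[:,0]+.5)/8-.5+[116,160]; P=plane(t,uv,.04)[:,:2]*1000; print('slot',cv2.minAreaRect(P.astype(np.float32)))
h=cv2.cvtColor(big,cv2.COLOR_RGB2HSV); b=big.astype(int)[...,0]-big[...,2]
print(np.percentile(b,[5,20,50,80]))
m=(b<15).astype(np.uint8)
for k in cv2.findContours(m,0,1)[0]:
    if cv2.contourArea(k)>600:
        uv=(k[:,0]+.5)/8-.5+[116,160]; P=plane(t,uv,.04)[:,:2]*1000; print('disc',cv2.minEnclosingCircle(P.astype(np.float32)),cv2.fitEllipse(P.astype(np.float32)))
E
```

```text
t 11.7 p [ 487.9 -225.7  162.2] rpy [-3.1391e+00  2.8000e-03 -2.9153e+00] d [-162.3  374.9    1.7] |d| 408.5 spin -0.362 F [-0.1  0.  -1.3] M [ 0.08 -0.14  0.01] q [-0.5   0.31  1.61  0.    1.22 -2.3 ]
[[561.90203956 175.04359033  40.        ]]
[113. 136. 177. 203. 234.]
slot ((563.0042724609375, 175.58822631835938), (15.544045448303223, 2.843055009841919), 33.7608642578125)
[ 8. 18. 21. 23.]
disc ((562.7799682617188, 175.5244598388672), 19.13970947265625) ((562.74365234375, 175.7300567626953), (36.220455169677734, 37.3304443359375), 42.74141311645508)
```

View pics/s2.png

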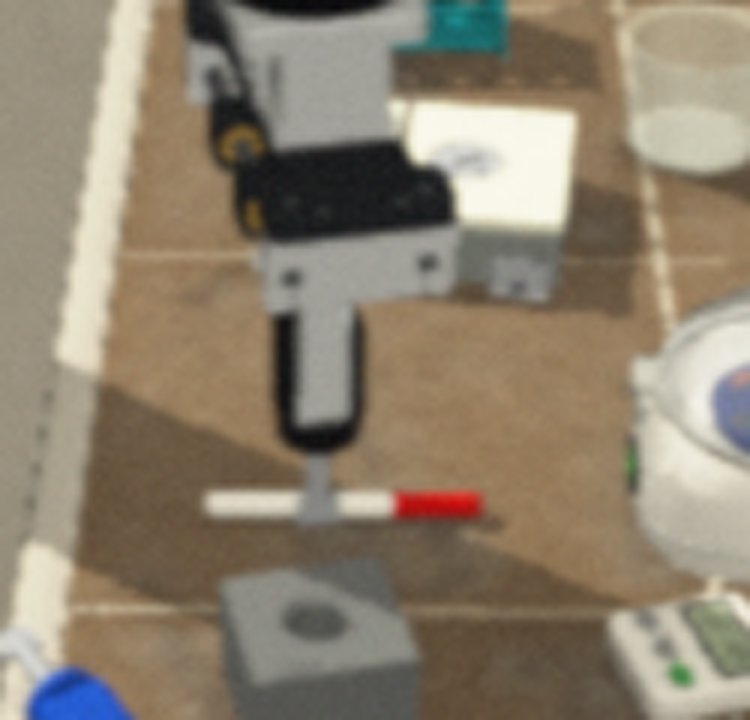

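The picture shows the driver held upright and clear of the stand, blade at zoomed (319,510), with the stand hole at (317,622). I'll compare the blade to the tool axis.

```bash
python3 - <<'E'
from h import *
s=cam('side');t=cam('top')
f=lambda z:(proj(s,[[.4879,-.2257,z]])[0]-[195,120]+.5)*6
print('tip',f(.101),'shaft',f(.125)); print('1mm in x->',(proj(s,[[.4889,-.2257,.101]])-proj(s,[[.4879,-.2257,.101]]))*6)
hp=np.array([317,622])/6-.5+[195,120]; print('hole side',plane(s,hp,.05)*1000)
im=s['image'].astype(int)
# blade columns: bluish-grey pixels between rows 195..207
sub=s['image'][194:209,240:256]; h=cv2.cvtColor(sub,cv2.COLOR_RGB2HSV); 
for r in range(196,206):
    g=im[r,238:262]; print(r,' '.join(f'{x[0]-x[2]}/{x.sum()//3}' for x in g[4:20]))
E
```

```text
tip [313.73434336 515.53034931] shaft [313.79640533 468.50080302]
1mm in x-> [[2.44322803 0.02392944]]
hole side [[ 489.43504358 -232.42702273   50.        ]]
196 53/113 52/110 47/105 34/100 15/95 6/95 6/102 18/105 37/107 47/114 49/119 48/123 49/123 44/117 43/117 46/118
197 46/97 49/97 46/105 36/113 14/117 3/122 6/124 21/122 42/119 53/123 53/122 50/127 49/123 48/122 44/116 45/117
198 44/87 42/87 37/93 26/108 11/116 4/132 6/131 22/122 43/122 52/124 55/128 49/125 51/126 46/122 45/121 46/117
199 42/86 41/85 37/88 25/99 8/118 3/128 5/130 20/123 41/117 52/121 52/125 50/128 49/124 48/122 44/123 43/118
200 43/88 41/90 36/92 26/103 10/117 3/131 7/124 16/115 36/99 46/107 51/117 52/123 50/128 48/128 43/125 43/124
201 33/123 34/125 32/122 21/120 9/127 5/130 5/129 12/117 25/106 32/116 37/131 40/141 40/148 40/151 39/149 40/147
202 26/187 26/185 22/174 15/156 9/137 4/133 4/133 6/128 12/138 21/162 26/185 28/193 28/195 31/194 29/194 28/192
203 24/209 23/199 17/175 8/152 5/136 1/134 3/133 4/133 11/145 15/177 24/206 25/212 25/214 25/213 23/214 24/213
204 23/199 20/190 13/163 6/140 5/135 1/136 6/134 3/133 10/143 17/171 24/198 23/206 25/206 24/206 23/203 25/206
205 24/169 19/161 12/146 5/135 1/132 3/133 1/129 2/133 7/136 14/154 22/170 24/174 22/175 23/177 23/177 25/176
```

Emit:
apply_moves(plan=[-16.2,37.5,0,0,-16.2,37.5,0,0,-16.2,37.5,0,0,-16.2,37.5,0,0,-16.2,37.5,0,0,-16.2,37.5,0,0,-16.2,37.5,0,0,-16.2,37.5,0,0,-16.2,37.5,0,0,-16.2,37.5,0,0,0,0,0,-0.12,0,0,0,-0.12,0,0,0,-0.122,0,0,0,0])

```text
time_s: 13.3
ee_pos: [0.5606, 0.1764, 0.1587]
eef_rot: [3.141, -0.002, -2.551]
force: [0.1, 0.1, -0.5]
grip_width: 0.0259
grip_force: 35.0
```

```bash
python3 go.py 562.9 175.7 107 3.73; python3 - <<'E'
from h import *
s=cam('side');t=cam('top');save(s,'s3.png',(235,110,310,180),8)
E
```

```text
t 13.3 p [560.6 176.4 158.7] rpy [ 3.1410e+00 -1.8000e-03 -2.5513e+00] d [-1.6 -1.9 51.7] |d| 51.8 spin 0.002 F [ 0.1  0.1 -0.5] M [ 0.11 -0.09  0.  ] q [ 0.24  0.42  1.46 -0.    1.26 -1.92]
```

Emit:
apply_moves(plan=[-1.6,-1.9,20,0,0,0,20,0,0,0,10,0,0,0,3,0,0,0,0,0])

```text
time_s: 13.9
ee_pos: [0.5634, 0.1757, 0.1071]
eef_rot: [3.142, -0.0, -2.554]
force: [0.5, -0.8, -0.3]
grip_width: 0.0256
grip_force: 35.0
```

```bash
python3 go.py 562.9 175.7 105 3.73; python3 - <<'E'
from h import *
s=cam('side');t=cam('top')
a=cv2.resize(s['image'][125:175,250:300],(560,560),interpolation=2)
cv2.imwrite('pics/s4.png',a[:,:,::-1])
for n,P in (('tip',[.5629,.1757,.0445]),('slot',[.5629,.1757,.04])): print(n,(proj(s,[P])[0]+.5-[250,125])*11.2)
E
```

```text
t 13.9 p [563.4 175.7 107.1] rpy [ 3.1416e+00 -1.0000e-04 -2.5544e+00] d [0.4 0.3 2.1] |d| 2.1 spin -0.001 F [ 0.5 -0.8 -0.3] M [ 0.12 -0.17 -0.03] q [ 0.24  0.48  1.51 -0.    1.15 -1.92]
tip [251.19706854 219.52684696]
slot [250.68530819 232.96991896]
```

View pics/s4.png

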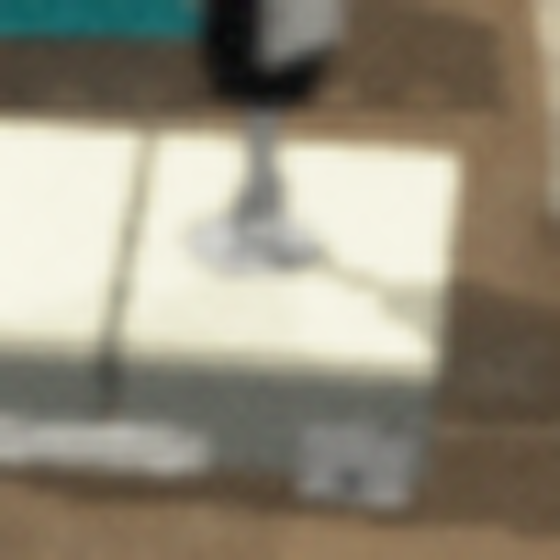

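The blade tip sits above the disc centre (crop (258,215) against disc (256,242)), and the gap line is about 4 mm. Lowering gently.

Emit:
apply_moves(plan=[0.3,0.3,2,0,0,0,2,0,0,0,1,0,0,0,1,0,0,0,0,0])

```text
time_s: 14.5
ee_pos: [0.5629, 0.1758, 0.1009]
eef_rot: [3.142, -0.0, -2.553]
force: [-0.1, 0.3, -1.8]
grip_width: 0.026
grip_force: 35.0
```

Emit:
apply_moves(plan=[0,0,0.8,0,0,0,0.8,0])

```text
time_s: 14.7
ee_pos: [0.5629, 0.1758, 0.0994]
eef_rot: [-3.142, 0.0, -2.553]
force: [-0.2, -0.5, -0.6]
grip_width: 0.0262
grip_force: 35.0
```

Emit:
apply_moves(plan=[0,0,0.8,0,0,0,0.8,0])

```text
time_s: 14.9
ee_pos: [0.5629, 0.1758, 0.0977]
eef_rot: [-3.142, 0.0, -2.553]
force: [0.1, 0.1, -1.2]
grip_width: 0.0258
grip_force: 35.0
```

Emit:
apply_moves(plan=[0,0,0.8,0,0,0,0.8,0])

```text
time_s: 15.1
ee_pos: [0.5629, 0.1758, 0.0961]
eef_rot: [-3.142, 0.0, -2.553]
force: [0.8, 0.5, -1.0]
grip_width: 0.0259
grip_force: 35.0
```

Emit:
apply_moves(plan=[0,0,0.7,0,0,0,0.7,0])

```text
time_s: 15.3
ee_pos: [0.5629, 0.1758, 0.0947]
eef_rot: [3.142, -0.0, -2.553]
force: [-0.4, -0.5, -0.9]
grip_width: 0.0258
grip_force: 35.0
```

Emit:
apply_moves(plan=[0,0,0.6,0,0,0,0,0])

```text
time_s: 15.5
ee_pos: [0.563, 0.1758, 0.0944]
eef_rot: [-3.142, 0.0, -2.553]
force: [-1.3, -0.5, 2.6]
grip_width: 0.0258
grip_force: 35.0
```

Emit:
apply_moves(plan=[0,0,0,0.04,0,0,0,0.04,0,0,0,0.04,0,0,0,0.04,0,0,0,0.04])

```text
time_s: 16.0
ee_pos: [0.5629, 0.1762, 0.0944]
eef_rot: [3.141, 0.001, -2.755]
force: [-0.7, 3.4, 1.8]
grip_width: 0.0257
grip_force: 35.0
```

```bash
python3 go.py 562.9 175.8 94 3.73
```

```text
t 16.0 p [562.9 176.2  94.4] rpy [ 3.1410e+00  6.0000e-04 -2.7549e+00] d [ 0.2 -0.4  0.4] |d| 0.6 spin -0.202 F [-0.7  3.4  1.8] M [0.8  0.14 0.04] q [ 0.24  0.5   1.52  0.    1.13 -1.72]
```

Emit:
apply_moves(plan=[0,0,0,0.04,0,0,0,0.04,0,0,0,0.04,0,0,0,0.04,0,0,0,0.04])

```text
time_s: 16.5
ee_pos: [0.5629, 0.1765, 0.0944]
eef_rot: [3.14, 0.0, -2.955]
force: [-0.9, 3.1, 1.3]
grip_width: 0.0258
grip_force: 35.0
```

```bash
python3 go.py 562.9 175.8 94 3.73
```

```text
t 16.5 p [562.9 176.5  94.4] rpy [ 3.1405e+00  5.0000e-04 -2.9549e+00] d [ 0.1 -0.7  0.4] |d| 0.8 spin -0.402 F [-0.9  3.1  1.3] M [1.07 0.16 0.06] q [ 0.24  0.5   1.52  0.    1.13 -1.52]
```

Emit:
apply_moves(plan=[0,0,0,0.04,0,0,0,0.04,0,0,0,0.04,0,0,0,0])

```text
time_s: 16.9
ee_pos: [0.5629, 0.1765, 0.0944]
eef_rot: [3.14, 0.0, -3.074]
force: [-1.4, 5.7, 2.3]
grip_width: 0.0256
grip_force: 35.0
```

```bash
python3 go.py 562.9 175.8 94 3.73
```

```text
t 16.9 p [562.9 176.5  94.4] rpy [ 3.1404e+00  5.0000e-04 -3.0739e+00] d [ 0.1 -0.7  0.4] |d| 0.8 spin -0.521 F [-1.4  5.7  2.3] M [1.45 0.18 0.06] q [ 0.24  0.5   1.52  0.    1.13 -1.4 ]
```

Emit:
apply_moves(plan=[0,0,0,0.04,0,0,0,0.04,0,0,0,0.04,0,0,0,0])

```text
time_s: 17.3
ee_pos: [0.5629, 0.1766, 0.0944]
eef_rot: [3.14, 0.0, 3.09]
force: [-0.9, 6.0, 1.4]
grip_width: 0.0256
grip_force: 35.0
```

```bash
python3 go.py 562.9 175.8 94 3.73
```

```text
t 17.3 p [562.9 176.6  94.4] rpy [3.1401e+00 3.0000e-04 3.0898e+00] d [-0.  -0.8  0.4] |d| 0.9 spin -0.64 F [-0.9  6.   1.4] M [1.66 0.14 0.11] q [ 0.24  0.5   1.52  0.    1.13 -1.28]
```

Emit:
apply_moves(plan=[0,0.5,0,0.03,0,0.4,0,0.03,0,0,0,0.03,0,0,0,0])

```text
time_s: 17.7
ee_pos: [0.563, 0.177, 0.0944]
eef_rot: [3.141, 0.0, 3.0]
force: [-2.0, 3.0, 3.4]
grip_width: 0.0261
grip_force: 35.0
```

```bash
python3 go.py 562.9 175.8 94 3.73
```

```text
t 17.7 p [563.  177.   94.4] rpy [3.1411e+00 2.0000e-04 3.0005e+00] d [-0.1 -1.2  0.4] |d| 1.2 spin -0.73 F [-2.   3.   3.4] M [0.86 0.27 0.1 ] q [ 0.24  0.5   1.52  0.    1.13 -1.19]
```

Emit:
apply_moves(plan=[0,0,0,0.03,0,0,0,0.03,0,0,0,0.03,0,0,0,0])

```text
time_s: 18.1
ee_pos: [0.563, 0.177, 0.0944]
eef_rot: [3.141, 0.0, 2.911]
force: [-1.0, 4.1, 4.0]
grip_width: 0.026
grip_force: 35.0
```

```bash
python3 go.py 562.9 175.8 94 3.73
```

```text
t 18.1 p [563.  177.   94.4] rpy [3.1410e+00 2.0000e-04 2.9109e+00] d [-0.2 -1.2  0.4] |d| 1.3 spin -0.819 F [-1.   4.1  4. ] M [ 1.16  0.24 -0.  ] q [ 0.24  0.5   1.52  0.    1.13 -1.1 ]
```

Emit:
apply_moves(plan=[0,0,0,0.03,0,0,0,0.03,0,0,0,0.03])

```text
time_s: 18.4
ee_pos: [0.563, 0.1771, 0.0944]
eef_rot: [3.141, 0.0, 2.821]
force: [-0.4, 4.8, 3.2]
grip_width: 0.0257
grip_force: 35.0
```

```bash
sed -i "s/,'q',/,'tau6',round(float(o['tau'][5]),3),'q',/" go.py; python3 go.py 562.9 175.8 94 3.73
```

```text
t 18.4 p [563.  177.1  94.4] rpy [3.1408e+00 2.0000e-04 2.8208e+00] d [-0.3 -1.3  0.4] |d| 1.3 spin -0.909 F [-0.4  4.8  3.2] M [1.29 0.21 0.1 ] tau6 -0.509 q [ 0.24  0.5   1.52  0.    1.13 -1.01]
```

Emit:
apply_moves(plan=[0,0,0,0.03,0,0,0,0.03])

```text
time_s: 18.6
ee_pos: [0.5631, 0.1771, 0.0944]
eef_rot: [3.141, 0.0, 2.761]
force: [-1.1, 5.3, 2.2]
grip_width: 0.0257
grip_force: 35.0
```

```bash
python3 go.py 562.9 175.8 94 3.73
```

```text
t 18.6 p [563.1 177.1  94.4] rpy [3.1407e+00 1.0000e-04 2.7608e+00] d [-0.3 -1.3  0.4] |d| 1.4 spin -0.969 F [-1.1  5.3  2.2] M [1.38 0.16 0.13] tau6 -0.5 q [ 0.24  0.5   1.52  0.    1.13 -0.95]
```

Emit:
apply_moves(plan=[0,0.3,0,0.025,0,0,0,0.025])

```text
time_s: 18.8
ee_pos: [0.5631, 0.1772, 0.0943]
eef_rot: [3.141, 0.0, 2.71]
force: [-2.1, 4.4, 4.2]
grip_width: 0.0259
grip_force: 35.0
```

```bash
python3 go.py 562.9 175.8 94 3.73
```

```text
t 18.8 p [563.1 177.2  94.3] rpy [3.1411e+00 1.0000e-04 2.7099e+00] d [-0.4 -1.4  0.3] |d| 1.5 spin -1.02 F [-2.1  4.4  4.2] M [1.24 0.29 0.16] tau6 -0.418 q [ 0.24  0.5   1.52  0.    1.13 -0.9 ]
```

Emit:
apply_moves(plan=[0,0,0,0.025,0,0,0,0.025])

```text
time_s: 19.0
ee_pos: [0.5631, 0.1773, 0.0943]
eef_rot: [3.141, 0.0, 2.659]
force: [-1.6, 4.3, 5.1]
grip_width: 0.0256
grip_force: 35.0
```

```bash
python3 go.py 562.9 175.8 94 3.73
```

```text
t 19.0 p [563.1 177.3  94.3] rpy [3.1410e+00 1.0000e-04 2.6592e+00] d [-0.5 -1.4  0.3] |d| 1.5 spin -1.071 F [-1.6  4.3  5.1] M [1.35 0.26 0.15] tau6 -0.397 q [ 0.24  0.5   1.52  0.    1.13 -0.85]
```

Emit:
apply_moves(plan=[0,0,0,0.025,0,0,0,0.025])

```text
time_s: 19.2
ee_pos: [0.5632, 0.1773, 0.0944]
eef_rot: [3.141, 0.0, 2.609]
force: [-1.7, 5.4, 4.7]
grip_width: 0.0257
grip_force: 35.0
```

```bash
python3 go.py 562.9 175.8 94 3.73
```

```text
t 19.2 p [563.2 177.3  94.4] rpy [3.1408e+00 1.0000e-04 2.6092e+00] d [-0.5 -1.4  0.4] |d| 1.6 spin -1.121 F [-1.7  5.4  4.7] M [1.43 0.19 0.15] tau6 -0.395 q [ 0.24  0.5   1.52  0.    1.13 -0.8 ]
```

Emit:
apply_moves(plan=[0,0,0,0.02,0,0,0,0.02])

```text
time_s: 19.4
ee_pos: [0.5632, 0.1773, 0.0943]
eef_rot: [3.141, 0.0, 2.569]
force: [-1.9, 6.3, 4.7]
grip_width: 0.0261
grip_force: 35.0
```

```bash
python3 go.py 562.9 175.8 94 3.73
```

```text
t 19.4 p [563.2 177.3  94.3] rpy [3.1408 0.     2.5694] d [-0.6 -1.4  0.3] |d| 1.6 spin -1.161 F [-1.9  6.3  4.7] M [1.41 0.18 0.19] tau6 -0.281 q [ 0.24  0.5   1.52  0.    1.13 -0.76]
```

Emit:
apply_moves(plan=[0,0,0,0.02,0,0,0,0.02])

```text
time_s: 19.6
ee_pos: [0.5632, 0.1773, 0.0943]
eef_rot: [3.141, 0.0, 2.529]
force: [-1.0, 5.6, 3.8]
grip_width: 0.026
grip_force: 35.0
```

```bash
python3 go.py 562.9 175.8 94 3.73
```

```text
t 19.6 p [563.2 177.3  94.3] rpy [3.1407e+00 1.0000e-04 2.5294e+00] d [-0.6 -1.4  0.3] |d| 1.6 spin -1.201 F [-1.   5.6  3.8] M [1.51 0.11 0.08] tau6 -0.287 q [ 0.24  0.5   1.52  0.    1.13 -0.72]
```

Emit:
apply_moves(plan=[0,0,0,0.02,0,0,0,0.02])

```text
time_s: 19.8
ee_pos: [0.5633, 0.1773, 0.0944]
eef_rot: [3.141, 0.0, 2.489]
force: [-0.9, 6.4, 3.0]
grip_width: 0.0256
grip_force: 35.0
```

```bash
python3 go.py 562.9 175.8 94 3.73
```

```text
t 19.8 p [563.3 177.3  94.4] rpy [3.1406e+00 1.0000e-04 2.4893e+00] d [-0.7 -1.4  0.4] |d| 1.6 spin -1.241 F [-0.9  6.4  3. ] M [1.49 0.09 0.08] tau6 -0.283 q [ 0.24  0.5   1.52  0.    1.13 -0.68]
```

Emit:
apply_moves(plan=[0.3,0.4,0,0.02,0,0,0,0.02])

```text
time_s: 20.0
ee_pos: [0.5633, 0.1775, 0.0944]
eef_rot: [3.141, 0.0, 2.449]
force: [-1.4, 3.8, 6.1]
grip_width: 0.0258
grip_force: 35.0
```

```bash
python3 go.py 562.9 175.8 94 3.73
```

```text
t 20.0 p [563.3 177.5  94.4] rpy [3.1412e+00 4.0000e-04 2.4490e+00] d [-0.8 -1.6  0.4] |d| 1.8 spin -1.281 F [-1.4  3.8  6.1] M [1.05 0.13 0.14] tau6 -0.252 q [ 0.24  0.5   1.52 -0.    1.13 -0.63]
```

Emit:
apply_moves(plan=[0,0,0,0.02,0,0,0,0.02])

```text
time_s: 20.2
ee_pos: [0.5633, 0.1775, 0.0943]
eef_rot: [3.141, 0.0, 2.408]
force: [-1.1, 4.2, 5.3]
grip_width: 0.0259
grip_force: 35.0
```

```bash
python3 go.py 562.9 175.8 94 3.73;python3 - <<'E'
from h import *
s=cam('side');t=cam('top')
a=cv2.resize(s['image'][125:175,240:300],(480,400),interpolation=2);b=cv2.resize(t['image'][150:230,95:159],(320,400),interpolation=2)
cv2.imwrite('pics/s5.png',np.hstack([a,b])[:,:,::-1])
E
```

```text
t 20.2 p [563.3 177.5  94.3] rpy [3.1411e+00 3.0000e-04 2.4084e+00] d [-0.9 -1.5  0.3] |d| 1.8 spin -1.322 F [-1.1  4.2  5.3] M [1.05 0.   0.22] tau6 -0.243 q [ 0.24  0.5   1.52  0.    1.13 -0.59]
```

View pics/s5.png

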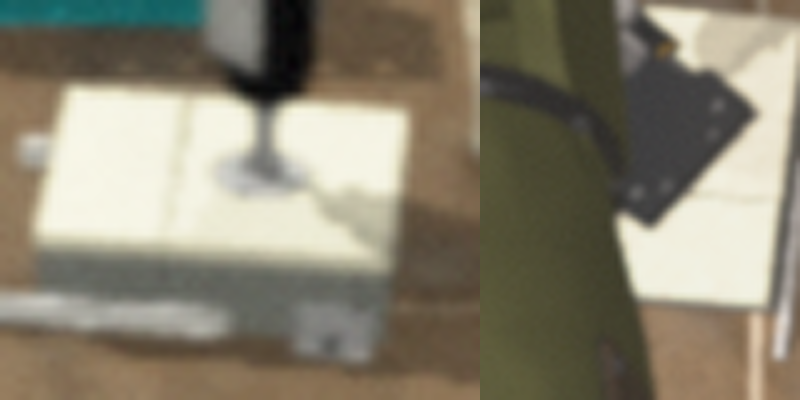

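The gap at crop (180,150) is now a faint line, so the section is nearly drawn in. I'll go in finer steps.

Emit:
apply_moves(plan=[0,0,0,0,0,0,0,0])

```text
time_s: 20.5
ee_pos: [0.5633, 0.1775, 0.0944]
eef_rot: [3.141, 0.0, 2.409]
force: [0.3, 4.0, 5.3]
grip_width: 0.0256
grip_force: 35.0
```

```bash
python3 go.py 562.9 175.8 94 3.73
```

```text
t 20.5 p [563.3 177.5  94.4] rpy [3.1411e+00 3.0000e-04 2.4092e+00] d [-0.9 -1.5  0.4] |d| 1.8 spin -1.321 F [0.3 4.  5.3] M [ 1.02 -0.02  0.18] tau6 0.179 q [ 0.24  0.5   1.52  0.    1.13 -0.6 ]
```

Emit:
apply_moves(plan=[0,0,0,0.02,0,0,0,0])

```text
time_s: 20.7
ee_pos: [0.5633, 0.1775, 0.0944]
eef_rot: [3.141, 0.0, 2.389]
force: [-0.9, 3.1, 5.8]
grip_width: 0.0258
grip_force: 35.0
```

```bash
python3 go.py 562.9 175.8 94 3.73
```

```text
t 20.7 p [563.3 177.5  94.4] rpy [3.1411e+00 3.0000e-04 2.3885e+00] d [-0.9 -1.5  0.4] |d| 1.8 spin -1.341 F [-0.9  3.1  5.8] M [ 1.03 -0.03  0.2 ] tau6 0.494 q [ 0.24  0.5   1.52  0.    1.13 -0.57]
```

Emit:
apply_moves(plan=[0,0,0,0.02,0,0,0,0])

```text
time_s: 20.9
ee_pos: [0.5633, 0.1775, 0.0944]
eef_rot: [3.141, 0.0, 2.369]
force: [0.4, 4.3, 4.1]
grip_width: 0.0257
grip_force: 35.0
```

```bash
python3 go.py 562.9 175.8 94 3.73
```

```text
t 20.9 p [563.3 177.5  94.4] rpy [3.1410e+00 3.0000e-04 2.3685e+00] d [-0.9 -1.5  0.4] |d| 1.8 spin -1.361 F [0.4 4.3 4.1] M [ 1.09 -0.03  0.2 ] tau6 0.512 q [ 0.24  0.5   1.52  0.    1.13 -0.55]
```

Emit:
apply_moves(plan=[0,0,0,0.02,0,0,0,0])

```text
time_s: 21.1
ee_pos: [0.5633, 0.1776, 0.0943]
eef_rot: [3.141, 0.0, 2.349]
force: [-0.3, 3.7, 4.7]
grip_width: 0.0258
grip_force: 35.0
```

```bash
python3 go.py 562.9 175.8 94 3.73
```

```text
t 21.1 p [563.3 177.6  94.3] rpy [3.1411e+00 3.0000e-04 2.3486e+00] d [-1.  -1.5  0.3] |d| 1.8 spin -1.381 F [-0.3  3.7  4.7] M [ 1.06 -0.    0.21] tau6 0.532 q [ 0.24  0.5   1.52  0.    1.13 -0.53]
```

Emit:
apply_moves(plan=[0,0,0,0])

```text
time_s: 21.2
ee_pos: [0.5633, 0.1776, 0.0943]
eef_rot: [3.141, 0.0, 2.349]
force: [-0.3, 3.4, 6.2]
grip_width: 0.0258
grip_force: 35.0
```

```bash
python3 go.py 562.9 175.8 94 3.73
```

```text
t 21.2 p [563.3 177.6  94.3] rpy [3.1411e+00 3.0000e-04 2.3492e+00] d [-1.  -1.5  0.3] |d| 1.8 spin -1.381 F [-0.3  3.4  6.2] M [ 1.08 -0.01  0.27] tau6 0.261 q [ 0.24  0.5   1.52  0.    1.13 -0.54]
```

Emit:
apply_moves(plan=[0,0,0,0])

```text
time_s: 21.3
ee_pos: [0.5633, 0.1775, 0.0943]
eef_rot: [3.141, 0.0, 2.349]
force: [-0.5, 4.5, 5.1]
grip_width: 0.0261
grip_force: 35.0
```

```bash
python3 - <<'E'
from h import *
m=[]
for i in range(12):
    camera('side'); m.append(monitor.get_obs()['moment'][2])
print(np.round(m,3),np.mean(m))
E
```

```text
[0.245 0.27  0.229 0.246 0.216 0.248 0.233 0.231 0.218 0.26  0.271 0.212] 0.23996934719156604
```

Emit:
apply_moves(plan=[0,0,0,-0.03,0,0,0,-0.03,0,0,-0.5,0])

```text
time_s: 22.2
ee_pos: [0.5631, 0.1775, 0.0944]
eef_rot: [3.141, -0.0, 2.41]
force: [1.8, 5.5, -2.9]
grip_width: 0.0258
grip_force: 35.0
```

```bash
python3 - <<'E'
from h import *
m=[]
for i in range(6):
    camera('side'); m.append(np.r_[monitor.get_obs()['moment'],monitor.get_obs()['force']])
print(np.mean(m,0).round(3),monitor.get_obs()['time_s'])
E
```

```text
[ 1.181 -0.531  0.085  1.46   4.519 -0.024] 22.5
```

Emit:
apply_moves(plan=[0.3,0.4,0,-0.03,0.2,0.3,0,0])

```text
time_s: 22.7
ee_pos: [0.5631, 0.1778, 0.0944]
eef_rot: [-3.14, 0.0, 2.441]
force: [-0.0, -0.8, 0.0]
grip_width: 0.0254
grip_force: 35.0
```

```bash
python3 - <<'E'
from h import *
m=[]
for i in range(4):
    camera('side'); m.append(np.r_[monitor.get_obs()['moment'],monitor.get_obs()['force']])
print(np.mean(m,0).round(3),monitor.get_obs()['time_s'])
E
```

```text
[-0.231 -0.359  0.026  0.855 -1.167 -0.725] 22.9
```

Unloaded now, so I'll lift straight out.

Emit:
apply_moves(plan=[0,0,-1,0,0,0,-2,0,0,0,-3,0,0,0,-5,0,0,0,-10,0,0,0,-20,0,0,0,-25,0,0,0,0,0])

```text
time_s: 23.7
ee_pos: [0.5646, 0.1787, 0.1647]
eef_rot: [3.137, 0.004, 2.44]
force: [0.2, -0.3, -0.7]
grip_width: 0.0257
grip_force: 35.0
```

```bash
python3 go.py 487.3 -225.4 160 3.368
```

```text
t 23.7 p [564.6 178.7 164.7] rpy [3.1366 0.0035 2.4398] d [-201.9 -358.5    3.6] |d| 411.5 spin -0.928 F [ 0.2 -0.3 -0.7] M [ 0.06 -0.12  0.01] tau6 -0.002 q [ 0.24  0.42  1.45  0.    1.26 -0.62]
```

Emit:
apply_moves(plan=[-20.2,-35.9,0.3,0,-20.2,-35.9,0.3,0,-20.2,-35.9,0.3,0,-20.2,-35.9,0.3,0,-20.2,-35.9,0.3,0,-20.2,-35.9,0.3,0,-20.2,-35.9,0.3,0,-20.2,-35.9,0.3,0,-20.2,-35.9,0.3,0,-20.2,-35.9,0.3,0,0,0,0,-0.116,0,0,0,-0.116,0,0,0,-0.116,0,0,0,-0.116,0,0,0,-0.116,0,0,0,-0.116,0,0,0,-0.116,0,0,0,-0.116,0,0,0,0])

```text
time_s: 25.6
ee_pos: [0.4855, -0.2261, 0.1572]
eef_rot: [3.141, -0.0, -2.913]
force: [0.1, 0.6, -0.7]
grip_width: 0.0254
grip_force: 35.0
```

```bash
python3 go.py 487.3 -225.4 66 3.368; python3 - <<'E'
from h import *
s=cam('side');t=cam('top')
a=cv2.resize(s['image'][170:240,225:285],(360,420),interpolation=2);b=cv2.resize(t['image'][150:230,95:159],(336,420),interpolation=2)
cv2.imwrite('pics/s6.png',np.hstack([a,b])[:,:,::-1])
E
```

```text
t 25.6 p [ 485.5 -226.1  157.2] rpy [ 3.1413e+00 -4.0000e-04 -2.9135e+00] d [-2.   0.3 91.2] |d| 91.2 spin 0.002 F [ 0.1  0.6 -0.7] M [ 0.15 -0.18 -0.03] tau6 -2.199 q [-0.5   0.31  1.62  0.    1.21 -2.3 ]
```

View pics/s6.png

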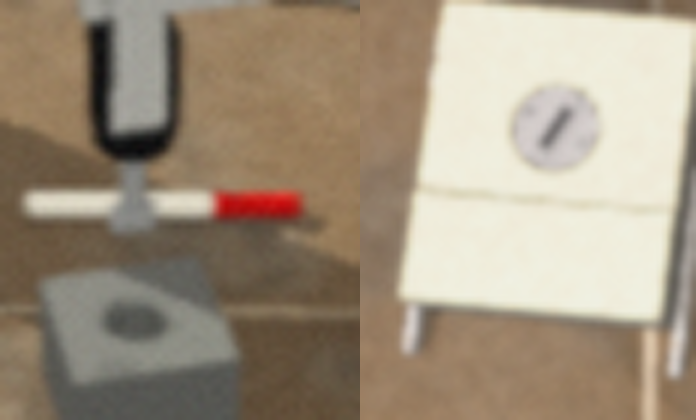

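The driver hangs straight above the hole (blade at crop (133,215), hole at (135,320)). The slot has turned, and the joint is a faint line at (540,200).

Emit:
apply_moves(plan=[-1.9,0.4,10,0,0,0,20,0,0,0,10,0,0,0,5,0,0,0,5,0,0,0,5,0,0,0,0,0])

```text
time_s: 26.4
ee_pos: [0.4873, -0.2254, 0.1023]
eef_rot: [3.141, -0.0, -2.916]
force: [-0.3, -0.8, -0.4]
grip_width: 0.026
grip_force: 35.0
```

```bash
python3 go.py 487.3 -225.4 66 3.368; python3 - <<'E'
from h import *
t=cam('top')
big=cv2.resize(t['image'][160:190,116:150],None,fx=8,fy=8,interpolation=2);gg=cv2.cvtColor(big,cv2.COLOR_RGB2GRAY)
for k in cv2.findContours((gg<130).astype(np.uint8),0,1)[0]:
    if cv2.contourArea(k)>60:
        uv=(k[:,0]+.5)/8-.5+[116,160]; print('slot',cv2.minAreaRect((plane(t,uv,.04)[:,:2]*1000).astype(np.float32)))
ux=np.array([.9937,-.112]);uy=np.array([.112,.9937]);c0=np.array([562.9,176.1]);xs=np.arange(-110,66,1.);g=cv2.cvtColor(t['image'],cv2.COLOR_RGB2GRAY).astype(np.float32)
for ys in (range(-50,-8,4),range(12,52,4)):
    pr=[]
    for y in ys:
        uv=proj(t,np.c_[(c0+xs[:,None]*ux+y*uy)/1000,np.full(len(xs),.04)]).astype(np.float32);pr.append(cv2.remap(g,uv[:,0],uv[:,1],1).ravel())
    p=np.mean(pr,0);j=(xs>-46)&(xs<-24);print('deficit',(235-p[j]).sum(),'min',p[j].min());d=np.diff(p);print('front',xs[:40][d[:40].argmax()],'back',xs[d.argmin()])
E
```

```text
t 26.4 p [ 487.3 -225.4  102.3] rpy [ 3.1413e+00 -3.0000e-04 -2.9156e+00] d [ 0.  -0.  36.3] |d| 36.3 spin -0.0 F [-0.3 -0.8 -0.4] M [ 0.09 -0.14 -0.  ] tau6 0.007 q [-0.5   0.38  1.67 -0.    1.09 -2.3 ]
slot ((562.82861328125, 175.7648162841797), (2.7876222133636475, 16.172147750854492), 57.454978942871094)
deficit 42.62213 min 224.01678
front -87.0 back 57.0
deficit 66.95636 min 220.004
front -87.0 back 57.0
```

Emit:
apply_moves(plan=[0,0,10,0,0,0,10,0,0,0,8,0,0,0,4,0,0,0,2,0,0,0,1,0,0,0,1,0,0,0,0,0])

```text
time_s: 27.25
ee_pos: [0.4875, -0.2254, 0.0668]
eef_rot: [-3.141, 0.0, -2.915]
force: [0.6, 0.8, -0.9]
grip_width: 0.0256
grip_force: 35.0
```

Emit:
apply_moves(plan=[0,0,0.6,0,0,0,0.6,0,0,0,0,0])

```text
time_s: 27.55
ee_pos: [0.4874, -0.2254, 0.0654]
eef_rot: [3.142, -0.0, -2.915]
force: [0.4, -0.5, -1.0]
grip_width: 0.0261
grip_force: 35.0
```

Emit:
apply_moves(plan=[0,0,0.4,0,0,0,0.3,0,0,0,0,0])

```text
time_s: 27.85
ee_pos: [0.4875, -0.2254, 0.0652]
eef_rot: [-3.141, 0.0, -2.915]
force: [-2.5, 1.6, 4.2]
grip_width: 0.0261
grip_force: 35.0
```

Emit:
apply_moves(plan=[0,0,0,0,0,0,0,0,0,0,0,0,0,0,0,0], hand=0.3)

```text
time_s: 28.25
ee_pos: [0.4874, -0.2254, 0.0647]
eef_rot: [3.142, -0.0, -2.915]
force: [0.8, -0.6, -0.1]
grip_width: 0.0546
grip_force: 0.0
```

Emit:
apply_moves(plan=[0,0,-5,0,0,0,-15,0,0,0,-30,0,0,0,-40,0,0,0,-40,0,45,0,0,0,45,0,0,0,45,0,0,0,0,0,0,0])

```text
time_s: 29.15
ee_pos: [0.3527, -0.2563, 0.1954]
eef_rot: [-3.141, -0.0, -2.918]
force: [1.0, -0.5, 1.2]
grip_width: 0.0614
grip_force: 0.0
```

```bash
python3 - <<'E'
from h import *
s=cam('side');t=cam('top')
a=cv2.resize(s['image'][190:250,220:280],(380,380),interpolation=2);b=cv2.resize(t['image'][140:230,95:330],(400,153),interpolation=2)
c=np.vstack([b,cv2.resize(t['image'][170:230,270:375],(400,227),interpolation=2)])
cv2.imwrite('pics/s7.png',np.hstack([a,c])[:,:,::-1]);o=monitor.get_obs();print(o['ee_pos'],o['time_s'],o['force'])
E
```

```text
[ 0.35579699 -0.25606403  0.19549337] 29.25 [0.34173985 0.33535447 0.63462576]
```

View pics/s7.png

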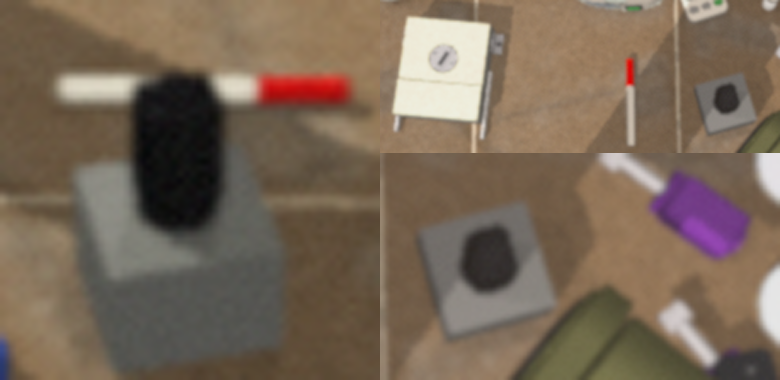

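The driver stands upright in its stand, the joint is closed and the clutter has not moved. Handing in.

```bash
python3 -c "
from station import ctrl
print(ctrl.hand_in())"
```

```text
the job is handed in; nothing more can be done
None
```

The job is handed in: I slid the section onto the buffers, turned the cam about 1.16 rad clockwise until it went firm at about 0.24 N m, and put the driver back upright in its stand at about 29 s, with the clutter untouched.

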